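Set the tube pump's track gap with its thumbwheel and shut the guard

ROBOT

A 7-joint arm with a two-finger parallel gripper is mounted at the origin on a cart in front of the work surface, level with it; the furniture and walls round the work are solid. World frame = base frame: x ahead of the robot, y to its left, z up, the work surface at z = 0. Lengths are in m, angles in degrees, forces in N, time in s.
With the tool pointing down it reaches from about 0.375 to 0.925 m from the base axis. Payload 3.1 kg.
Tool frame: the origin (TCP) lies midway between the tips of the shut fingers; the grasp point (between the pads) lies 19 mm behind it (bot.tcp_to_grasp is the distance from the TCP to the grasp point, in m); z points along the fingers, y is the direction in which the jaws open and shut (so a half turn about z gives the same grasp; the last joint's range is limited). The gripper opens to 85 mm and grips with 20 to 120 N. Pads are 22 mm wide; open, the fingers measure 114 mm over their backs; the gripper's body (76 mm by 85 mm) begins 54 mm behind the grasp point. The pads swing forward as they close: fully open they stand 13 mm farther back than shut.
Start: joints at [-81.062, 21.939, 2.515, 91.553, -1.026, 66.532, -2.859], TCP at [0.163, 0.629, 0.231] pointing down, gripper open.
Joint ranges: [-149.38, 149.38], [-23.57, 123.04], [-84.95, 90], [0, 143.3], [-89.99, 269.99], [3.08, 112.72], [-163.45, 163.45]. Speed limits (degrees/s): [159.86, 159.86, 180, 180, 180, 180, 180].

INTERFACE

Orientations are given as [roll, pitch, yaw] about the fixed x, y, z axes, in that order (R = Rz(yaw) Ry(pitch) Rx(roll)).
In Python, from rig import bot, capture, camera_model, job gives the robot as it stands.
- The arm moves only by the shell command python3 -m inch 'ROWS'. ROWS is text: rows parted by semicolons, each of 7 numbers parted by spaces: the turn, a rotation vector about the world's x, y, z in rad, then the shift along the world's x, y, z in mm, then the opening, from 0 (shut) to 1 (fully open). In form: rx ry rz dx dy dz gripper; .... A call has 1 to 12 rows; each row is the pose to reach, as a shift and turn from the pose commanded when the call began; what a row does not reach only later rows make up. A row lasts 1/12 s, in which the tool goes at most 41.7 mm and 7.16 degrees, less where a joint would pass 70% of its speed; a pose out of reach is approached as far as the arm can. A call with a gripper value outside its range is refused whole. The fingers move at their own pace and stop on an object; the grip force is fixed at half the most. Time passes only in rows, so rows that repeat a pose let the fingers close. It gives the time, the measured TCP pose, the force and the opening at its end, in the units of the state.
- bot.state(): the state, without advancing time (a new reading comes with each control period).
- capture(name): name is "scene" or "top"; returns the picture (480x640x3 uint8, blue, green, red); there is no depth.
- camera_model(name): a dict with "fx", "fy", "cx", "cy" (pixels), "view" (4x4, takes a point from world to camera coordinates). Camera axes: x right, y down, z forward; pixel columns grow to the right and rows downward; lengths in m; the calibration is good to about 2 mm. A picture is of the moment at which its call begins. camera_model takes no time and is no camera call.
- job.sign_off(): hands the job in, once; it reports no verdict.
The state is a dict: "clock": time; "joint_pos": joint angles; "joint_velocities": joint speeds; "tau": joint torques, N m; "tool_pos": TCP position; "ee_rot": TCP orientation; "contact_force": force on the tool from outside, world axes, zero at the start; "moment": the same for the moment, N m; "gripper_width": finger opening in m.
Only numpy, scipy, OpenCV 4.12 (cv2) and the standard library are available. Lean on these libraries where they do the work, as an engineer would, in place of code of your own. Each camera call takes 0.05 s, during which the arm holds its last target.

TASK

Get the tube pump ready for the next tubing size: with a fingertip, roll its knurled thumbwheel so that the blue track closes in on the rotor until the track's black pointer stands level with the red index on the white scale. Also push the clear guard with the orange edge fully down, shut. Only stroke the wheel and push the guard, lightly and with the fingertips, pinching neither and never lifting the guard; keep off the track and the red index, and leave the other things on the worktop where they are.

Things in the scene. Friction and masses are not known exactly. Their poses are not given: they have to be found in the camera images.
- pump: Tube (peristaltic) pump, fixed: white case 165 (x) x 280 (y) mm, grey deck 80 mm above the worktop. Origin: centre of its underside; x runs from the blue front panel to the back, y from the thumbwheel end to the rotor end. In this frame (mm): rotor, 72 across, top z 116, centred at x 0, y 55; blue track beside it; white scale strip (24 x 56, top z 85) centred at x -63, y 0.
- wheel_top (a point): Top of the thumbwheel's rim (does not turn), at x 0, y -108, z 114 mm in the pump's frame. The wheel is grey, knurled, 44 mm in diameter, 14 mm wide, axis along the pump's y, half sunk in the deck between two aluminium cheeks, 80 mm long in x, that end 8 mm below this point, 2 mm from its sides. Nothing stands higher within 60 mm; the open guard's side edge is 65 mm away.
- wheel (a joint): Turn of the thumbwheel, rad, end stops at 0 and about 8.7. It grows when the wheel's top is stroked away from the pump's front (pump's +x). It turns against about 0.035 N m (1.6 N at the rim) and stays where it is left. A fingertip pressed on its top with 4 to 15 N and moved along x turns it by friction, 1 rad per 22 mm of stroke.
- track (a joint): Travel of the blue track toward the rotor, m, 0 (widest gap) to 0.026. Driven by the thumbwheel through a screw: 3 mm for each rad of wheel, growing with it. The gap between track and rollers is 30 mm less this value.
- pointer (a point): Tip of the black pointer (1.8 mm wide) that the track carries over the white scale strip. It moves along the pump's y axis, toward +y as the gap closes; at track = 0 it is at x -62, y -18, z 88.5 mm in the pump's frame.
- red_mark (a point): Inner end of the red index, a tab 4 mm wide on the white scale strip that shows the wanted setting. The pointer is set when both have the same y in the pump's frame (this point's y axis is the pump's). It stands 10 to 24 mm toward +y from the pointer's place at track = 0, is held by friction and is not to be moved.
- guard_edge (a point): Middle of the upper face of the orange strip along the guard's free edge. The guard is a clear plate 122 mm long and 160 mm wide, hinged along its back edge; this point is 117 mm from the hinge line. Under the strip is a grey lip 4.5 mm thick; the underside is not to be touched. Shut, it is at x -45, y 37, z 123.5 mm in the pump's frame.
- guard_hinge (a point): Middle of the guard's hinge line, which runs along the pump's y axis, at x 72, y 37, z 120 mm in the pump's frame.
- guard (a joint): Opening angle of the clear guard, rad: 0 shut (level, over rotor and track), at the start 0.5 to 0.75, at most 1.0. Its hinge is stiff: it stays at any angle, and a push down of 1 to 2 N on the orange edge swings it down; it stops on two posts when shut.
- beaker: Bystander, loose: small empty glass beaker, 57x62x66 mm; origin at the centre of its underside as it was stood or laid down.
- vial_a: Bystander, loose: small glass vial with a cap, 24x24x54 mm; origin at the centre of its underside as it was stood or laid down.
- vial_b: Bystander, loose: small glass vial with a cap, 24x24x54 mm; origin at the centre of its underside as it was stood or laid down.
- tape: Bystander, loose: roll of beige tape lying flat, 65x65x24 mm; origin at the centre of its underside as it was stood or laid down.
- marker: Bystander, loose: white marker pen with a red cap, 13x137x15 mm; origin at the centre of its underside as it was stood or laid down.
- petri: Bystander, loose: glass petri dish lying flat, 62x62x14 mm; origin at the centre of its underside as it was stood or laid down.

How it is judged:
By the outcome, as a careful person would: the job done as asked, in the order asked, and still so for the second after the job is handed in, with the robot touching nothing.
It also fails if it takes over 64 s, if anything falls off the work surface, if the arm or the gripper's body presses on something with over 40 N, if the wrist force passes 120 N, or if a joint passes its speed limit or range.

## Working session

There is one attempt and no reset: what is moved stays moved. The work goes in short steps, Python scripts to look and compute and a shell command to move; the robot and the scene stay as the last step left them, time stands still between calls to the robot, and variables do not carry over. Pictures are saved under pics/ and viewed, and the job is handed in when it is done.

```bash
mkdir -p pics; ls; python3 - <<'E'
from rig import bot,capture,camera_model,job
import cv2,numpy as np
s=bot.state();print(s)
for n in("scene","top"):
    cv2.imwrite(f"pics/{n}0.png",capture(n)); m=camera_model(n); print(n,m['fx'],m['fy'],m['cx'],m['cy']);print(np.round(m['view'],4))
E
```

```text
pics
{'clock': 0.0, 'joint_pos': array([-81.06353334,  21.99260048,   2.5108201 ,  91.65187861,
        -1.02553461,  66.53074697,  -2.85781994]), 'joint_velocities': array([-0.06918946, -0.10177464, -0.00203805, -0.00294169, -0.06029468,
       -0.0202732 , -0.08737692]), 'tau': array([-6.48821583e-05, -4.33467722e+01,  1.02447622e+00, -2.49514157e+01,
        1.05791807e-02,  1.11411890e-02,  4.64420310e-06]), 'tool_pos': array([0.16294452, 0.6282486 , 0.22985702]), 'ee_rot': array([-1.79847460e+02,  8.02974065e-03,  1.65466432e+02]), 'contact_force': array([ 0.89062723, -0.27277924,  0.11695523]), 'moment': array([ 0.01693415, -0.01212008,  0.04179992]), 'gripper_width': 0.0852074416823568}
scene 472.0903858550409 472.0903858550409 320.4931946551567 242.4279553426686
[[ 0.901  -0.4336 -0.0108 -0.4606]
 [-0.28   -0.5624 -0.778   0.2655]
 [ 0.3313  0.704  -0.6281  0.9099]
 [ 0.      0.      0.      1.    ]]
top 486.9444246502754 486.9444246502754 312.0066338452643 247.35610002343103
[[-0.0145 -0.9997  0.0221  0.019 ]
 [-0.9955  0.0124 -0.0934  0.5368]
 [ 0.0931 -0.0233 -0.9954  1.1769]
 [ 0.      0.      0.      1.    ]]
```

View pics/scene0.png

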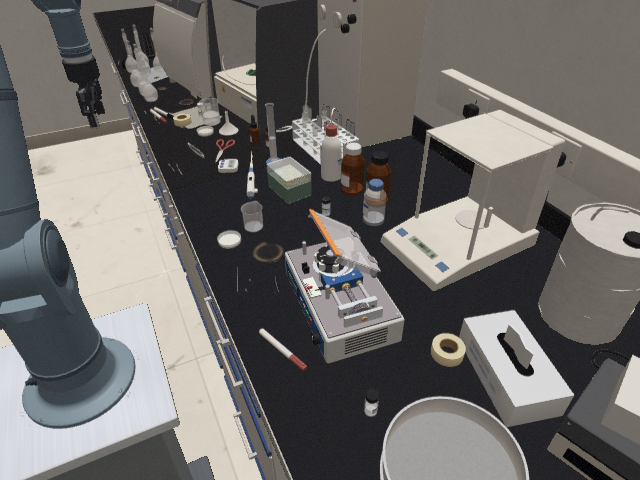

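View pics/top0.png

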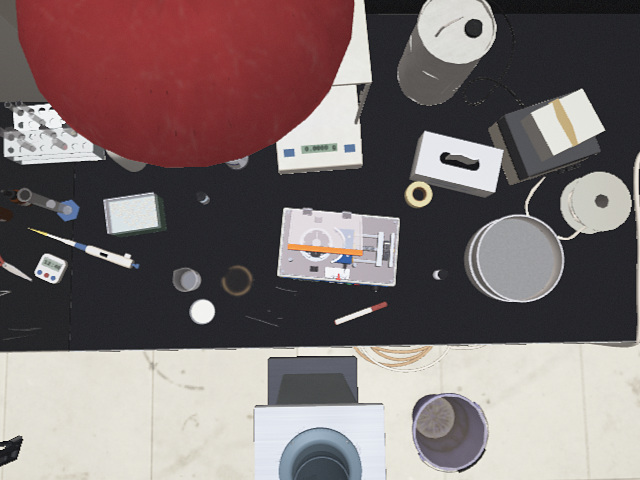

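```bash
python3 - <<'E'
import cv2
a=cv2.imread("pics/top0.png")[200:295,270:410];cv2.imwrite("pics/top0z.png",cv2.resize(a,None,fx=5.6,fy=5.6,interpolation=cv2.INTER_CUBIC))
a=cv2.imread("pics/scene0.png")[200:365,275:415];cv2.imwrite("pics/scene0z.png",cv2.resize(a,None,fx=3.6,fy=3.6,interpolation=cv2.INTER_CUBIC)[:600])
E
```

```text
(no output)
```

View pics/top0z.png

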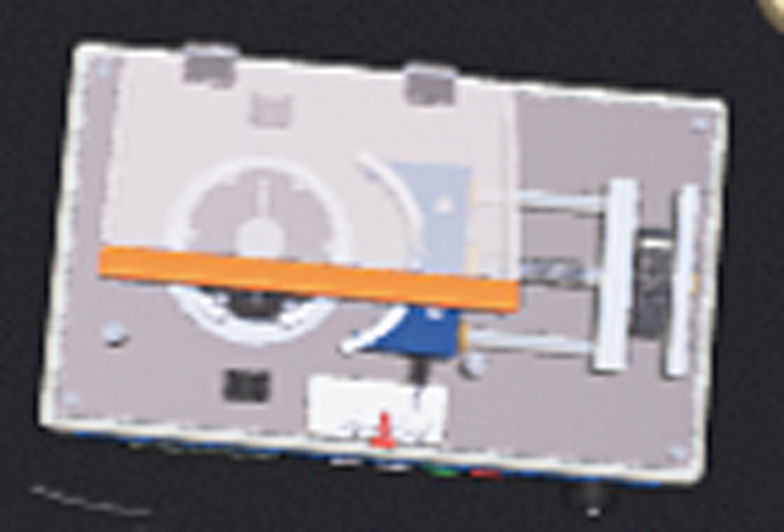

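View pics/scene0z.png

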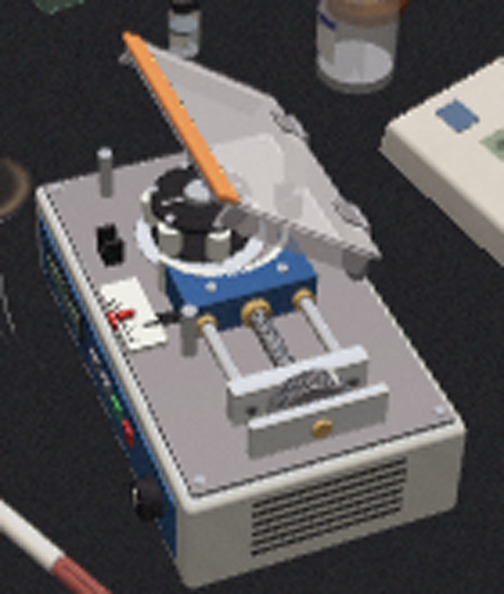

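```bash
cat > h.py <<'E'
import numpy as np,cv2
from rig import bot,capture,camera_model,job
CM={n:camera_model(n) for n in("scene","top")}
def ray(n,uv):
    m=CM[n];V=np.array(m['view']);R=V[:3,:3];c=-R.T@V[:3,3]
    d=R.T@np.array([(uv[0]-m['cx'])/m['fx'],(uv[1]-m['cy'])/m['fy'],1]);return c,d/np.linalg.norm(d)
def onz(n,uv,z):
    c,d=ray(n,uv);return c+d*(z-c[2])/d[2]
def proj(n,p):
    m=CM[n];V=np.array(m['view']);q=V[:3,:3]@np.asarray(p)+V[:3,3];return np.array([m['fx']*q[0]/q[2]+m['cx'],m['fy']*q[1]/q[2]+m['cy']])
def tri(a,b):
    c1,d1=ray("scene",a);c2,d2=ray("top",b)
    t=np.linalg.lstsq(np.c_[d1,-d2],c2-c1,rcond=None)[0];p,q=c1+t[0]*d1,c2+t[1]*d2
    return (p+q)/2,np.linalg.norm(p-q)
E
python3 - <<'E'
from h import *
t=lambda x,y:(270+(x+.5)/5.6-.5,200+(y+.5)/5.6-.5)
s=lambda x,y:(275+(x+.5)/3.6-.5,200+(y+.5)/3.6-.5)
P=[onz("top",t(*c),.080) for c in((78,45),(725,100),(698,478),(42,425))]
print(np.round(P,4)); P=np.array(P)
print([np.linalg.norm(P[i]-P[(i+1)%4]) for i in range(4)])
c=P.mean(0); yv=(P[0]+P[3]-P[1]-P[2])[:2]; a=np.arctan2(yv[1],yv[0])-np.pi/2; print("c",c,"yaw",np.degrees(a))
for nm,S,T in [("guardL",(128,36),(98,250)),("guardR",(232,198),(520,285)),("postL",(105,152),(115,328)),("postR",(188,312),(472,360)),("wheeltop",(308,378),(655,285)),("cheekout BR corner",(388,390),(688,188)),("red",(110,320),(385,440))]:
    p,e=tri(s(*S),t(*T));
    R=np.array([[np.cos(a),-np.sin(a)],[np.sin(a),np.cos(a)]]);q=R.T@(p[:2]-c[:2])
    print(nm,np.round(p,4),"gap",round(e,4),"pump",np.round(q*1000,1),round(p[2]*1000,1))
# reproject known points
def W(x,y,z): return np.r_[c[:2]+R@np.array([x,y])/1000,z/1000]
for n in("scene","top"):
    im=cv2.imread(f"pics/{n}0.png"); o,f,sz=((275,200),5,(140,120)) if n=="scene" else ((270,200),5.6,(140,95))
    z=cv2.resize(im[o[1]:o[1]+sz[1],o[0]:o[0]+sz[0]],None,fx=f,fy=f,interpolation=cv2.INTER_CUBIC)
    for p in [(0,-108,114),(0,55,116),(-75,-28,85),(-51,-28,85),(-75,28,85),(-51,28,85),(-62,-18,88.5),(72,37,120),(40,-99,106),(-40,-99,106),(40,-117,106),(-40,-117,106)]:
        u=proj(n,W(*p)); cv2.circle(z,(int((u[0]-o[0]+.5)*f),int((u[1]-o[1]+.5)*f)),3,(0,255,0),1)
    cv2.imwrite(f"pics/{n}0p.png",z)
E
```

```text
[[ 0.6272  0.0792  0.08  ]
 [ 0.6007 -0.195   0.08  ]
 [ 0.4409 -0.1786  0.08  ]
 [ 0.4668  0.0957  0.08  ]]
[np.float64(0.27545704515359276), np.float64(0.16065191874807577), np.float64(0.2755011575846402), np.float64(0.16125627653319344)]
c [ 0.53390408 -0.04967245  0.08      ] yaw -5.469387366185565
guardL [0.5258 0.0695 0.1926] gap 0.006 pump [-19.4 117.9] 192.6
guardR [ 0.5113 -0.0906  0.1933] gap 0.0041 pump [-18.6 -42.8] 193.3
postL [0.5035 0.0644 0.1152] gap 0.002 pump [-41.1 110.6] 115.2
postR [ 0.4888 -0.0811  0.1111] gap 0.0021 pump [-41.9 -35.5] 111.1
wheeltop [ 0.52  -0.157  0.115] gap 0.0017 pump [  -3.6 -108.2] 115.0
cheekout BR corner [ 0.5608 -0.1738  0.1028] gap 0.0006 pump [  38.6 -121. ] 102.8
red [ 0.4568 -0.0464  0.0885] gap 0.0033 pump [-77.1  -4.1] 88.5
```

```bash
ls pics
```

```text
scene0.png
scene0p.png
scene0z.png
top0.png
top0p.png
top0z.png
```

View pics/scene0p.png

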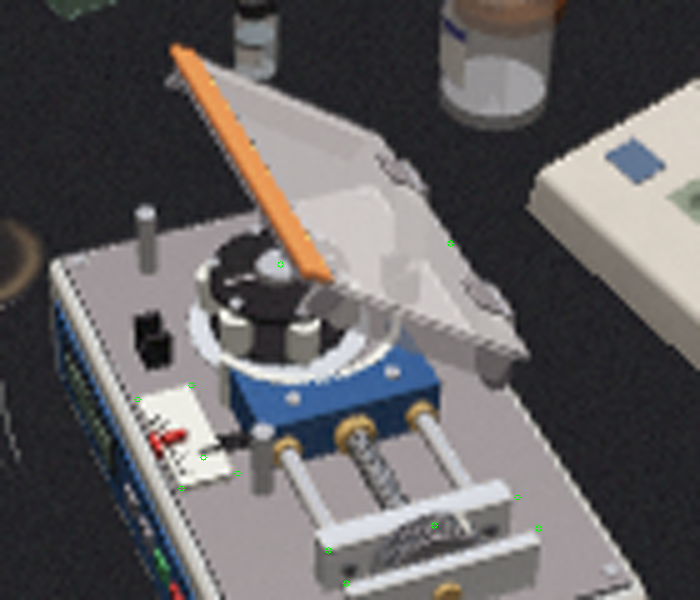

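View pics/top0p.png

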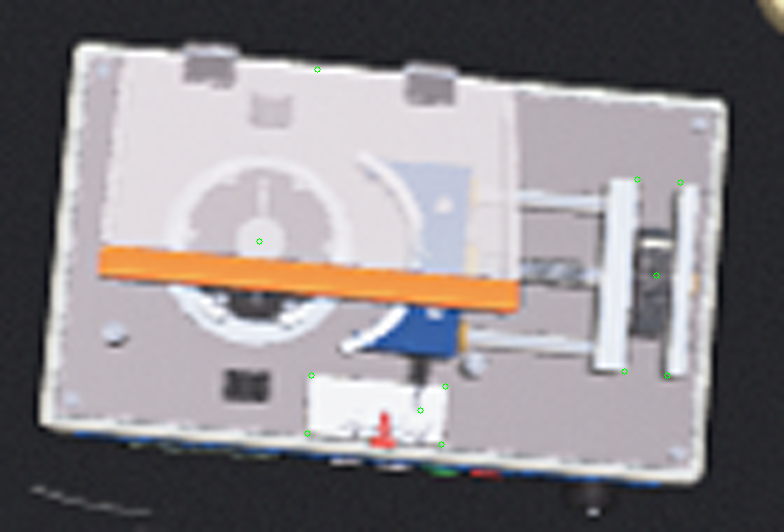

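```bash
cat >> h.py <<'E'
C0=np.array([0.53390408,-0.04967245]);A0=np.radians(-5.4694);R0=np.array([[np.cos(A0),-np.sin(A0)],[np.sin(A0),np.cos(A0)]])
def W(x,y,z): return np.r_[C0+R0@np.array([x,y])/1000,z/1000]
def P(p): return np.r_[R0.T@(np.asarray(p)[:2]-C0)*1000,p[2]*1000]
def rect(im,n,z,x0=-85,x1=-30,y0=-45,y1=40,k=8):
    # rectified: cols = pump y (x k px/mm), rows = -x (front at bottom)
    src=np.float32([proj(n,W(x,y,z)) for x,y in((x1,y0),(x1,y1),(x0,y1),(x0,y0))])
    dst=np.float32([[0,0],[(y1-y0)*k,0],[(y1-y0)*k,(x1-x0)*k],[0,(x1-x0)*k]])
    return cv2.warpPerspective(im,cv2.getPerspectiveTransform(src,dst),((y1-y0)*k,(x1-x0)*k),flags=cv2.INTER_CUBIC)
def shot(n,k=6): return np.mean([capture(n).astype(float) for _ in range(k)],0)
def look(tag,k=6):
    for n in("top","scene"):
        im=shot(n,k); np.save(f"pics/{tag}_{n}.npy",im)
        cv2.imwrite(f"pics/{tag}_{n}.png",im.astype(np.uint8))
        cv2.imwrite(f"pics/{tag}_{n}_r.png",rect(im.astype(np.uint8),n,87))
E
python3 - <<'E'
from h import *
look("a")
a=cv2.imread("pics/a_top_r.png");b=cv2.imread("pics/a_scene_r.png")
cv2.imwrite("pics/a_r.png",cv2.resize(np.vstack([a,b]),None,fx=.66,fy=.66))
print(bot.state()['clock'])
E
```

```text
0.7
```

View pics/a_r.png

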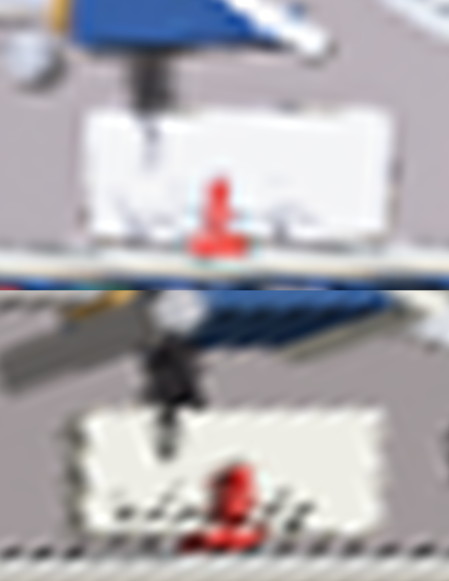

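```bash
cat >> h.py <<'E'
def meas(im,n,zp=88.5,zr=87,pr=(-61,-55),rr=(-70,-64),v=True):
    k=8;x1=-30;y0=-45
    def rows(img,a,b): return img[int((x1-b)*k):int((x1-a)*k)]
    imf=np.clip(im,0,255).astype(np.float32)
    r=rect(imf,n,zr); g=rows(r,*rr); red=np.clip(g[...,2]-np.maximum(g[...,0],g[...,1]),0,None).mean(0)
    red[red<0.3*red.max()]=0; cols=np.arange(len(red))/k+y0
    yr=(red*cols).sum()/red.sum()
    r=rect(imf,n,zp); g=rows(r,*pr).mean(2).mean(0); m=(cols>-24)&(cols<24)
    d=np.median(g[m])-g; d[~m]=0; i=np.argmax(d); w=np.abs(cols-cols[i])<3.5; d=np.where(w,np.clip(d,0,None),0); d[d<.25*d.max()]=0
    yp=(d*cols).sum()/d.sum()
    # strip edges
    e=rows(r,-62,-55)
    if v: print(n,"pointer y %.2f (dark %.0f) red y %.2f (peak %.0f) diff %.2f"%(yp,d.max(),yr,red.max(),yr-yp))
    return yp,yr
E
python3 - <<'E'
from h import *
for n in("top","scene"):
    im=np.load(f"pics/a_{n}.npy")
    for pr in((-61,-57),(-60,-55),(-63,-58)):
      for rr in((-70,-64),(-68,-63)): meas(im,n,pr=pr,rr=rr)
    for zr in (85,86,88,89): print(zr);meas(im,n,zr=zr)
    # strip edges
    r=rect(im.astype(np.float32),n,85); g=r[26*8:31*8].mean(2).mean(0); c=np.arange(len(g))/8-45
    d=np.gradient(cv2.GaussianBlur(g[None],(0,0),4)[0]); print("strip",c[np.argmax(d*(c<-20))],c[np.argmin(np.where(c>20,d,9))])
E
```

```text
top pointer y -16.17 (dark 38) red y -3.57 (peak 137) diff 12.61
top pointer y -16.17 (dark 38) red y -3.50 (peak 114) diff 12.68
top pointer y -16.12 (dark 50) red y -3.57 (peak 137) diff 12.55
top pointer y -16.12 (dark 50) red y -3.50 (peak 114) diff 12.62
top pointer y -16.30 (dark 29) red y -3.57 (peak 137) diff 12.73
top pointer y -16.30 (dark 29) red y -3.50 (peak 114) diff 12.80
85
top pointer y -16.15 (dark 47) red y -3.73 (peak 138) diff 12.42
86
top pointer y -16.15 (dark 47) red y -3.66 (peak 138) diff 12.49
88
top pointer y -16.15 (dark 47) red y -3.50 (peak 136) diff 12.65
89
top pointer y -16.15 (dark 47) red y -3.43 (peak 136) diff 12.72
strip -29.125 28.75
scene pointer y -14.83 (dark 123) red y 0.15 (peak 140) diff 14.98
scene pointer y -14.83 (dark 123) red y 0.33 (peak 130) diff 15.15
scene pointer y -14.79 (dark 130) red y 0.15 (peak 140) diff 14.94
scene pointer y -14.79 (dark 130) red y 0.33 (peak 130) diff 15.11
scene pointer y -14.92 (dark 118) red y 0.15 (peak 140) diff 15.07
scene pointer y -14.92 (dark 118) red y 0.33 (peak 130) diff 15.24
85
scene pointer y -14.81 (dark 132) red y 2.04 (peak 143) diff 16.85
86
scene pointer y -14.81 (dark 132) red y 1.10 (peak 142) diff 15.91
88
scene pointer y -14.81 (dark 132) red y -0.79 (peak 138) diff 14.02
89
scene pointer y -14.81 (dark 132) red y -1.77 (peak 135) diff 13.04
strip -26.875 28.75
```

```bash
python3 -m inch '0 0 0.158 22 -30 11 0; 0 0 0.158 44 -60 22 0; 0 0 0.158 66 -90 33 0; 0 0 0.158 88 -120 44 0; 0 0 0.158 110 -150 55 0; 0 0 0.158 132 -180 66 0; 0 0 0.158 154 -210 77 0; 0 0 0.158 176 -240 88 0; 0 0 0.158 198 -270 99 0; 0 0 0.158 220 -300 110 0; 0 0 0.158 238 -329 120 0; 0 0 0.158 238 -329 120 0'
```

```text
clock: 1.7
tool_pos: [0.4079, 0.2924, 0.3545]
ee_rot: [179.9, 0.4, 173.7]
contact_force: [0.6, -0.6, -0.2]
gripper_width: -0.0003
```

```bash
python3 -m inch '0 0 0 10 -38 0 0; 0 0 0 20 -76 0 0; 0 0 0 30 -114 0 0; 0 0 0 40 -152 0 0; 0 0 0 50 -190 0 0; 0 0 0 60 -228 -10 0; 0 0 0 70 -266 -25 0; 0 0 0 80 -304 -40 0; 0 0 0 90 -342 -55 0; 0 0 0 100 -380 -70 0; 0 0 0 110 -418 -85 0; 0 0 0 120 -456 -100 0' && python3 -m inch '0 0 0 0 0 -30 0; 0 0 0 0 0 -60 0; 0 0 0 0 0 -80 0;0 0 0 0 0 -80 0;0 0 0 0 0 -80 0;0 0 0 0 0 -80 0' ; python3 - <<'E'
from h import *
s=bot.state();p=s['tool_pos'];print(p,P(p),s['ee_rot'])
im=capture("top");cv2.imwrite("pics/b_top.png",im[150:330,220:440].repeat(3,0).repeat(3,1))
im=capture("scene");cv2.imwrite("pics/b_scene.png",im[200:365,275:415].repeat(3,0).repeat(3,1))
E
```

```text
clock: 2.7
tool_pos: [0.5211, -0.1551, 0.2519]
ee_rot: [180.0, 0.1, 174.6]
contact_force: [0.6, 0.1, -0.7]
gripper_width: -0.0001
clock: 3.2
tool_pos: [0.5218, -0.1537, 0.1735]
ee_rot: [-180.0, 0.1, 174.5]
contact_force: [0.2, -0.3, 0.2]
gripper_width: -0.0001
[ 0.5218164  -0.15374503  0.1735019 ] [  -2.11306057 -104.75089189  173.50190498] [-1.79992586e+02  1.36061214e-01  1.74539870e+02]
```

View pics/b_top.png

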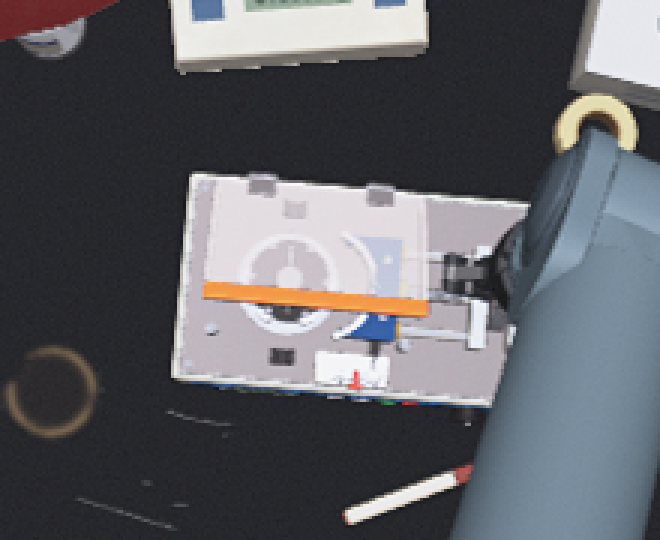

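View pics/b_scene.png

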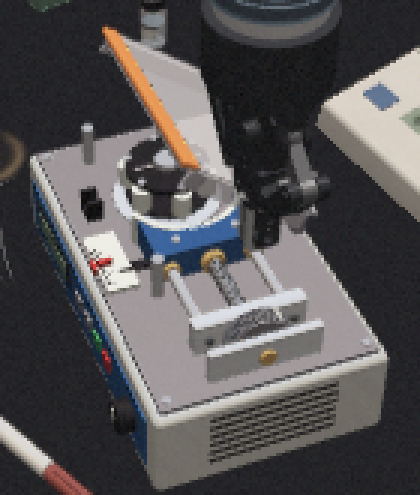

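```bash
python3 -m inch '0 0 0 -7.3 -2.6 -25 0; 0 0 0 -7.3 -2.6 -45 0; 0 0 0 -7.3 -2.6 -54 0;0 0 0 -7.3 -2.6 -54 0;0 0 0 -7.3 -2.6 -54 0;0 0 0 -7.3 -2.6 -54 0' && python3 -m inch '0 0 0 0 0 -2 0;0 0 0 0 0 -4 0; 0 0 0 0 0 -4 0';python3 -c "
from h import *
s=bot.state();print(P(s['tool_pos']))"
```

```text
clock: 3.8
tool_pos: [0.5149, -0.1566, 0.1197]
ee_rot: [-180.0, 0.2, 174.5]
contact_force: [-0.5, -0.1, 0.1]
gripper_width: 0.0002
clock: 4.05
tool_pos: [0.5136, -0.1562, 0.1144]
ee_rot: [180.0, 0.0, 174.5]
contact_force: [0.8, -0.1, 0.4]
gripper_width: -0.0
[ -10.01761281 -107.96373832  114.39456033]
```

```bash
python3 -m inch '0 0 0 1 0 -1 0;0 0 0 2 -0.2 -2 0; 0 0 0 2 -0.2 -2 0';python3 -m inch '0 0 0 0 0 -1 0;0 0 0 0 0 -1 0'
```

```text
clock: 4.3
tool_pos: [0.5171, -0.1567, 0.114]
ee_rot: [180.0, 0.2, 174.5]
contact_force: [-0.8, 0.5, 8.3]
gripper_width: 0.0001
clock: 4.47
tool_pos: [0.5182, -0.1568, 0.1139]
ee_rot: [179.9, 0.3, 174.5]
contact_force: [-2.1, 1.9, 12.2]
gripper_width: 0.0001
```

```bash
python3 -m inch '0 0 0 2 -0.2 0.8 0;0 0 0 4 -0.4 0.8 0;0 0 0 6 -0.6 0.8 0;0 0 0 8 -0.8 0.8 0;0 0 0 10 -1 0.8 0;0 0 0 10 -1 0.8 0';python3 - <<'E'
from h import *
print(P(bot.state()['tool_pos']))
look("c",4)
for n in("top","scene"): meas(np.load(f"pics/c_{n}.npy"),n,zr=88)
s=bot.state();print(P(s['tool_pos']),s['contact_force'])
E
```

```text
clock: 4.97
tool_pos: [0.5274, -0.1577, 0.114]
ee_rot: [180.0, 0.2, 174.5]
contact_force: [-0.7, 1.1, 8.8]
gripper_width: 0.0001
[   3.87288237 -108.17754274  113.99023909]
top pointer y -14.33 (dark 41) red y -3.50 (peak 137) diff 10.83
scene pointer y -12.81 (dark 149) red y -0.83 (peak 138) diff 11.98
[   3.87590605 -108.18214642  114.01228679] [-0.86014723  0.158416    8.40780964]
```

```bash
python3 -m inch '0 0 0 2.5 -0.2 0 0;0 0 0 5 -0.5 0 0;0 0 0 5 -0.5 0 0;0 0 0 5 -0.5 6 0;0 0 0 -4 0.4 6 0;0 0 0 -12 1.1 6 0;0 0 0 -12 1.1 6 0;0 0 0 -12 1.1 1 0;0 0 0 -12 1.1 0 0;0 0 0 -12 1.1 0 0'
python3 -m inch '0 0 0 3 -0.3 0 0;0 0 0 6 -0.6 0 0;0 0 0 9 -0.9 0 0;0 0 0 12 -1.1 0 0;0 0 0 15 -1.4 0 0;0 0 0 17 -1.6 0 0;0 0 0 17 -1.6 0 0'
python3 - <<'E'
from h import *
s=bot.state();print(P(s['tool_pos']),s['contact_force'])
look("d",3)
for n in("top","scene"): meas(np.load(f"pics/d_{n}.npy"),n,zr=88)
E
```

```text
clock: 6.2
tool_pos: [0.5143, -0.1567, 0.1137]
ee_rot: [179.9, 0.1, 174.5]
contact_force: [-2.6, 1.4, 12.0]
gripper_width: -0.0001
clock: 6.78
tool_pos: [0.5329, -0.1586, 0.1137]
ee_rot: [-180.0, 0.3, 174.5]
contact_force: [-1.1, -0.3, 8.9]
gripper_width: -0.0002
[   9.38858097 -108.54877196  113.7485301 ] [-1.06210574 -0.28709475  8.92820354]
top pointer y -10.62 (dark 30) red y -3.50 (peak 136) diff 7.12
scene pointer y -9.31 (dark 139) red y -0.83 (peak 138) diff 8.48
```

```bash
python3 -m inch '0 0 0 0 0 6 0;0 0 0 -8 1 6 0;0 0 0 -17 2 6 0;0 0 0 -17 2 6 0;0 0 0 -17 2 1 0;0 0 0 -17 2 0 0;0 0 0 -17 2 0 0'
python3 -m inch '0 0 0 3 -0.3 0 0;0 0 0 6 -0.6 0 0;0 0 0 9 -0.9 0 0;0 0 0 12 -1.1 0 0;0 0 0 15 -1.4 0 0;0 0 0 17 -1.6 0 0;0 0 0 17 -1.6 0 0'
python3 - <<'E'
from h import *
s=bot.state();print(P(s['tool_pos']),s['contact_force'])
look("e",3)
for n in("top","scene"): meas(np.load(f"pics/e_{n}.npy"),n,zr=88)
E
```

```text
clock: 7.67
tool_pos: [0.5142, -0.1562, 0.1137]
ee_rot: [179.9, 0.1, 174.5]
contact_force: [-2.7, 1.5, 12.8]
gripper_width: -0.0001
clock: 8.25
tool_pos: [0.5329, -0.1581, 0.1137]
ee_rot: [-180.0, 0.3, 174.5]
contact_force: [-0.2, -0.4, 10.8]
gripper_width: -0.0
[   9.36412871 -108.0342668   113.71117998] [-0.15513337 -0.35751307 10.79785837]
top pointer y -8.01 (dark 33) red y -3.50 (peak 136) diff 4.51
scene pointer y -6.49 (dark 142) red y -0.83 (peak 138) diff 5.65
```

```bash
python3 -m inch '0 0 0 0 0 6 0;0 0 0 -8 0.8 6 0;0 0 0 -17 1.6 6 0;0 0 0 -17 1.6 6 0;0 0 0 -17 1.6 1 0;0 0 0 -17 1.6 0.4 0;0 0 0 -17 1.6 0.4 0'
python3 -m inch '0 0 0 3 -0.3 0 0;0 0 0 6 -0.6 0 0;0 0 0 9 -0.9 0 0;0 0 0 12 -1.1 0 0;0 0 0 14 -1.3 0 0;0 0 0 14 -1.3 0 0'
python3 - <<'E'
from h import *
s=bot.state();print(P(s['tool_pos']),s['contact_force'])
look("f",5)
for n in("top","scene"): meas(np.load(f"pics/f_{n}.npy"),n,zr=88)
a=cv2.imread("pics/f_top_r.png");b=cv2.imread("pics/f_scene_r.png")
cv2.imwrite("pics/f_r.png",cv2.resize(np.vstack([a,b]),None,fx=.66,fy=.66))
E
```

```text
clock: 9.13
tool_pos: [0.5137, -0.1562, 0.1136]
ee_rot: [179.9, 0.0, 174.5]
contact_force: [-3.7, 1.0, 11.0]
gripper_width: -0.0003
clock: 9.63
tool_pos: [0.5294, -0.1578, 0.114]
ee_rot: [180.0, 0.2, 174.5]
contact_force: [-1.4, 0.5, 10.4]
gripper_width: -0.0001
[   5.81160574 -108.03279748  113.95717951] [-1.43861337  0.46826389 10.38810346]
top pointer y -5.74 (dark 31) red y -3.50 (peak 136) diff 2.24
scene pointer y -3.99 (dark 157) red y -0.83 (peak 138) diff 3.16
```

View pics/f_r.png

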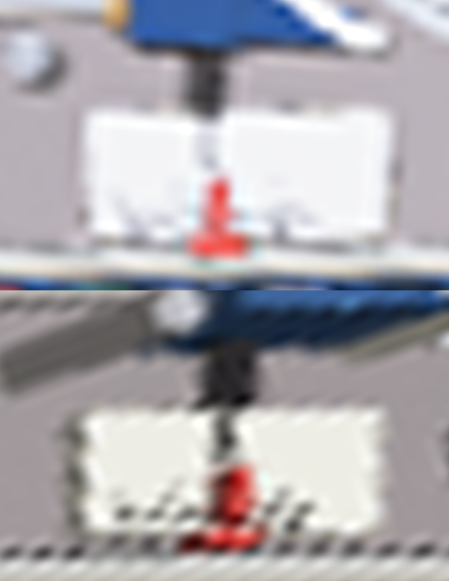

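```bash
python3 - <<'E'
from h import *
for n,z in(("top",88.5),("scene",88.5)):
    im=np.load(f"pics/f_{n}.npy")
    us=np.array([proj(n,W(x,y,z)) for x in(-80,-50) for y in(-12,8)])
    a=us.min(0).astype(int)-1;b=us.max(0).astype(int)+2
    print(n,a,b)
    cr=im[a[1]:b[1],a[0]:b[0]]
    cv2.imwrite(f"pics/f_{n}_c.png",cv2.resize(np.clip(cr,0,255).astype(np.uint8),None,fx=22,fy=22,interpolation=cv2.INTER_NEAREST)[:590,:790])
    red=cr[...,2]-cr[...,:2].max(2)
    print(np.round(red).astype(int)); print(np.round(cr.mean(2)).astype(int))
    for yy in(-4,-2):
        print(yy,[np.round(proj(n,W(x,yy,z))-a,2) for x in(-56,-62,-68,-74)])
E
```

```text
top [331 265] [344 282]
[[  1   0   1   1   1   1   1   0  -1  -1  -1   0   1]
 [  3   2   1   1   1   1   1   0  -2  -1  -1   0   1]
 [  5   1  -7  -5  -5  -4  -2   0  -2   1   2   3   3]
 [ -3  -3  -2  -2  -2  -3  -4  -6  -8  -2  -1   3   6]
 [ -3  -3  -2  -2  -3  -2  -2  -2 -10 -10  -2  -2  -3]
 [ -2  -2  -2  -2  -2  -2  -3  -2  -9  -9  -2  -2  -3]
 [ -2  -2  -2  -2  -2  -2  -3  -2 -10 -10  -2  -2  -2]
 [ -2  -2  -3  -3  -2  -3  -4  -6 -12 -10  -2  -2  -2]
 [ -2  -2  -5  -5  -2  -4  -3  33   0  -4  -3  -3  -2]
 [ -2  -2  -2  -3  -2  -5   1 151  59 -11  -6  -6  -2]
 [ -6  -9  -9  -6  -3  -7   4 144  57 -13  -7  -5  -3]
 [ -9  -9 -14 -10 -10 -19  56 132  72 -18 -10  -6  -6]
 [ -3  -9 -11  -9 -10 -14  21 114  62 -15  -8 -10  -9]
 [ -3  -4  -3   5   0  98 141 132 105  49 -12  -7  -7]
 [ -2  -3  -5  -6 -14  85 133 139 153  84  -8  -4  -4]
 [  3   4   3   1  -1  -6  -9  -7  -6  -7  -4  -3  -3]
 [-50 -53 -40 -23 -23  -6   3   2   2   3   4   4   3]]
[[183 183 183 183 183 183 188 145  64  71 100 161 188]
 [183 179 175 178 182 181 185 148  75  69  96 157 186]
 [212 189 165 185 202 199 197 
[... 2697 characters left out ...]
  75]
 [187 200 212  74 116 180  53 120  99  71  52 165 123 164 203 235 235  86
  157 156]
 [161 194 207 153  91 114  85  47  71 106 135 206 235 234 235 235 234 204
  155 156]
 [129 189 202 213  56 117 174 103 157 233 235 233 234 234 235 235 235 234
  145 156]
 [ 97 164 195 208 150  41  89 233 114 203 231 206 235 234 235 235 235 235
  204 158]
 [ 99 133 191 201 213  64  83 200 168 231 168 234 235 235 235 235 235 235
  235 182]
 [107  99 174 195 210 129 158 154 232 120 233 235 235 235 235 235 235 235
  234 204]]
-4 [array([14.6 ,  5.84]), array([11.87,  6.57]), array([9.14, 7.29]), array([6.39, 8.02])]
-2 [array([14.28,  5.21]), array([11.55,  5.93]), array([8.82, 6.66]), array([6.08, 7.38])]
```

View pics/f_scene_c.png

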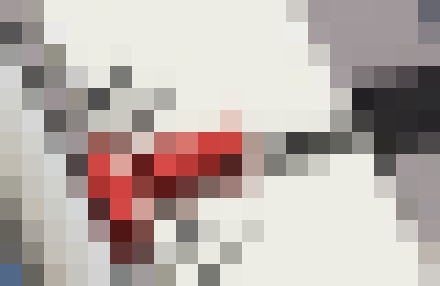

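View pics/f_top_c.png

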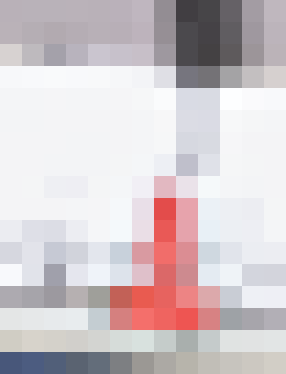

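```bash
python3 -m inch '0 0 0 0 0 6 0;0 0 0 -7 0.7 6 0;0 0 0 -14 1.3 6 0;0 0 0 -14 1.3 6 0;0 0 0 -14 1.3 1 0;0 0 0 -14 1.3 0.4 0;0 0 0 -14 1.3 0.4 0'
python3 -m inch '0 0 0 2 -0.2 0 0;0 0 0 4 -0.4 0 0;0 0 0 6 -0.6 0 0;0 0 0 8 -0.8 0 0;0 0 0 10 -1 0 0;0 0 0 12 -1.1 0 0;0 0 0 12 -1.1 0 0;0 0 0 12 -1.1 0 0'
python3 - <<'E'
from h import *
s=bot.state();print(P(s['tool_pos']),s['contact_force'])
look("g",5)
for n,z in(("top",88.5),("scene",88.5)):
    im=np.load(f"pics/g_{n}.npy"); meas(im,n,zr=89)
    us=np.array([proj(n,W(x,y,z)) for x in(-80,-50) for y in(-12,8)])
    a=us.min(0).astype(int)-1;b=us.max(0).astype(int)+2
    cr=im[a[1]:b[1],a[0]:b[0]]
    cv2.imwrite(f"pics/g_{n}_c.png",cv2.resize(np.clip(cr,0,255).astype(np.uint8),None,fx=22,fy=22,interpolation=cv2.INTER_NEAREST)[:590,:790])
    print(np.round(cr.mean(2)).astype(int))
E
```

```text
clock: 10.72
tool_pos: [0.5135, -0.1561, 0.1137]
ee_rot: [179.9, 0.0, 174.5]
contact_force: [-2.3, 1.6, 9.4]
gripper_width: -0.0003
clock: 11.38
tool_pos: [0.5269, -0.1575, 0.114]
ee_rot: [180.0, 0.2, 174.5]
contact_force: [-1.4, 0.4, 8.2]
gripper_width: 0.0002
[   3.31698727 -107.97306206  113.99168141] [-1.43416824  0.42349139  8.19968403]
top pointer y -3.59 (dark 26) red y -3.43 (peak 136) diff 0.16
[[183 183 183 183 183 187 154  87  71  85 152 188 185]
 [183 179 176 178 182 184 152  84  68  83 150 186 182]
 [211 189 165 186 203 202 156  72  67 104 156 182 181]
 [248 249 250 250 250 249 236 152 120 178 189 199 210]
 [245 246 246 245 246 247 250 228 227 254 251 249 249]
 [245 245 245 245 245 245 247 222 221 248 246 246 245]
 [245 245 245 245 245 245 247 222 220 247 245 245 245]
 [245 245 244 244 245 245 247 221 222 247 245 245 245]
 [245 245 240 240 245 246 242 202 231 247 245 244 245]
 [245 245 245 245 246 248 230 126 189 241 240 239 245]
 [238 226 224 238 246 248 229 135 188 239 240 240 245]
 [218 230 204 214 231 210 178 152 170 216 229 238 238]
 [250 229 163 232 244 228 205 143
[... 714 characters left out ...]
  30  43
   46  42]
 [201 213  91 134 193 199 117 231 232 231 208 230 157 158  61  78  74  42
   50  53]
 [194 207 157 153 111 121 202 136 149 112 110 105  99 123 164 202 204  93
  101 156]
 [187 200 213  74 115 179  52 121  99  72  51 166 235 234 234 235 234 106
  156 156]
 [162 194 207 152  92 114  85  49  71 106 135 206 235 234 235 235 235 205
  155 157]
 [130 189 201 213  55 116 174 104 157 232 235 233 234 234 235 235 235 235
  145 157]
 [ 96 164 195 208 151  41  89 233 115 203 232 206 235 235 235 235 235 235
  205 158]
 [101 134 191 201 214  65  84 200 168 231 168 235 235 235 235 235 235 235
  234 182]
 [107 100 174 195 210 130 159 155 232 119 233 235 234 235 235 235 235 235
  235 204]]
```

View pics/g_scene_c.png

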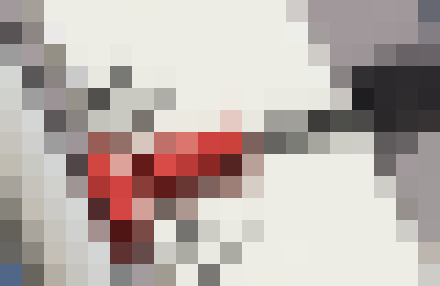

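View pics/g_top_c.png

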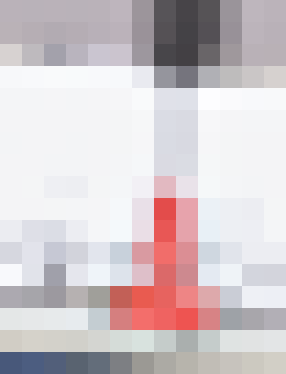

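```bash
cat > m.py <<'E'
from h import *
import sys
def cen(im,n,x0,x1,z,hw):
    r=rect(im.astype(np.float32),n,z); k=8; g=r[int((-30-x1)*k):int((-30-x0)*k)].mean(2).mean(0); c=np.arange(len(g))/k-45
    m=(c>-24)&(c<24); d=np.median(g[m])-g; d[~m]=0; d=cv2.GaussianBlur(d[None].astype(np.float32),(0,0),8)[0]; 
    y0=c[np.argmax(d)]
    for _ in range(4):
        w=np.clip(d,0,None)*(np.abs(c-y0)<hw); y0=(w*c).sum()/w.sum()
    return y0
for n in("top","scene"):
    o=[];B=[]
    for t in sys.argv[1]:
        im=np.load(f"pics/{t}_{n}.npy")
        tip=cen(im,n,-61,-55,88.5,4); br=cen(im,n,-49.5,-46,88.5,6)
        B.append(br);o.append(tip-br)
    print(n,"bracket",np.round(B,2),"tip-bracket",np.round(o,2),"mean",np.mean(o).round(2),"fused tip",np.round(B[-1]+np.mean(o),2))
E
python3 m.py acdefg
```

```text
top bracket [-16.13 -14.48 -11.02  -8.36  -6.04  -3.84] tip-bracket [0.05 0.06 0.41 0.31 0.28 0.27] mean 0.23 fused tip -3.61
scene bracket [-13.72 -11.93  -8.42  -5.31  -3.18  -0.98] tip-bracket [-1.09 -0.86 -0.86 -1.16 -0.84 -0.93] mean -0.96 fused tip -1.93
```

```bash
python3 -m inch '0 0 0 0 0 5 0;0 0 0 0 0 20 0;0 0 0 0 0 40 0;0 0 0 0 0 60 0;0 0 0 0 0 80 0;0 0 0 0 0 100 0;0 0 0 0 0 115 0;0 0 0 0 0 115 0'
python3 - <<'E'
from h import *
look("h",8)
for n in("top","scene"): meas(np.load(f"pics/h_{n}.npy"),n,zr=88.8)
# guard edge
for n in("top","scene"):
    im=cv2.imread(f"pics/h_{n}.png"); hsv=cv2.cvtColor(im,cv2.COLOR_BGR2HSV); m=cv2.inRange(hsv,(8,150,150),(18,255,255))
    cs=max(cv2.findContours(m,0,2)[0],key=cv2.contourArea); print(n,cv2.boundingRect(cs),cv2.minAreaRect(cs))
print(bot.state()['tool_pos'])
E
python3 m.py acdefgh
```

```text
clock: 12.55
tool_pos: [0.5273, -0.1578, 0.2306]
ee_rot: [180.0, 0.3, 174.5]
contact_force: [1.1, 0.2, 0.2]
gripper_width: -0.0
top pointer y -3.58 (dark 26) red y -3.44 (peak 136) diff 0.14
scene pointer y -1.97 (dark 129) red y -1.56 (peak 136) diff 0.41
top (288, 244, 74, 12) ((324.55535888671875, 249.37252807617188), (73.59642028808594, 5.3322248458862305), 5.04245138168335)
scene (309, 209, 32, 47) ((324.3529357910156, 232.08819580078125), (55.39404296875, 4.287464141845703), 59.036251068115234)
[ 0.52535231 -0.1571169   0.22772355]
top bracket [-16.13 -14.48 -11.02  -8.36  -6.04  -3.84  -3.84] tip-bracket [0.05 0.06 0.41 0.31 0.28 0.27 0.28] mean 0.24 fused tip -3.6
scene bracket [-13.72 -11.93  -8.42  -5.31  -3.18  -0.98  -0.97] tip-bracket [-1.09 -0.86 -0.86 -1.16 -0.84 -0.93 -0.99] mean -0.96 fused tip -1.93
```

```bash
python3 - <<'E'
from h import *
p,e=tri((324.35,232.09),(324.56,249.37));q=P(p);print(p,q,e,np.hypot(q[0]-72,q[2]-120),np.arctan2(q[2]-123,72-q[0]))
t=bot.state()['tool_pos']
for th in(.68,.6,.5,.4,.3,.2,.1,0):
    w=W(72-117*np.cos(th),37,120+122*np.sin(th)+3.5*np.cos(th)); print(th,np.round(w*1000,1))
print(np.round((W(72-117*np.cos(.68),37,225)-t)*1000,1))
E
```

```text
[ 0.51689371 -0.01100194  0.1899847 ] [-20.61876731  36.87312534 189.9847046 ] 5.981941379114394e-05 116.08658379166626 0.6261472734952488
0.68 [518.5 -11.  199.4]
0.6 [513.  -10.5 191.8]
0.5 [506.9  -9.9 181.6]
0.4 [501.8  -9.4 170.7]
0.3 [497.8  -9.  159.4]
0.2 [495.   -8.8 147.7]
0.1 [493.2  -8.6 135.7]
0 [492.6  -8.6 123.5]
[ -6.8 146.1  -2.7]
```

```bash
python3 -m inch '0 0 0 0 10 20 0;0 0 0 -2 40 30 0;0 0 0 -4 75 30 0;0 0 0 -6 110 30 0;0 0 0 -9 140 30 0;0 0 0 -9 146 25 0;0 0 0 -9 146 5 0;0 0 0 -9 146 -12 0;0 0 0 -9 146 -18 0;0 0 0 -9 146 -18 0;0 0 0 -9 146 -18 0'
python3 - <<'E'
from h import *
s=bot.state();print(P(s['tool_pos']),s['contact_force'])
im=capture("top");cv2.imwrite("pics/i_top.png",im[150:330,220:440].repeat(3,0).repeat(3,1))
im=capture("scene");cv2.imwrite("pics/i_scene.png",im[180:340,275:415].repeat(3,0).repeat(3,1))
E
```

```text
clock: 14.27
tool_pos: [0.5164, -0.0119, 0.2098]
ee_rot: [-180.0, -0.0, 174.4]
contact_force: [0.1, -1.1, 0.6]
gripper_width: 0.0
[-21.04804631  35.95077362 209.82946405] [ 0.14805811 -1.12062035  0.57313765]
```

View pics/i_scene.png

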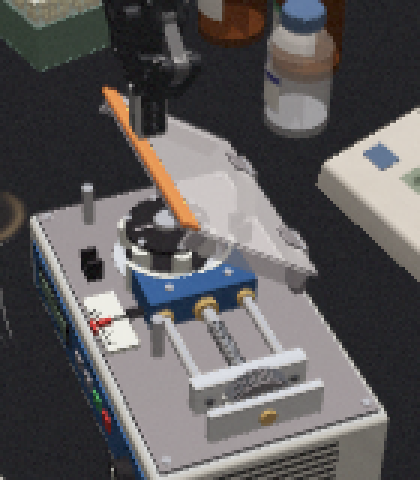

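View pics/i_top.png

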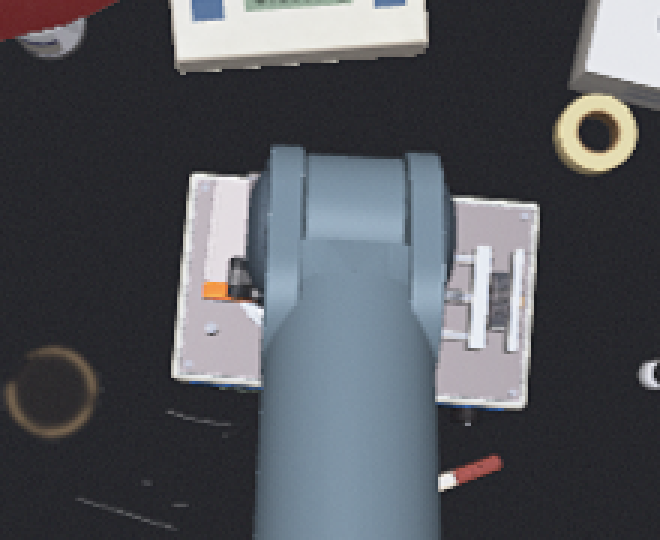

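```bash
python3 -m inch '0 0 0 0 0 -4 0;0 0 0 0 0 -8 0;0 0 0 -1 0 -11 0;0 0 0 -2 0 -14 0;0 0 0 -2 0 -14 0'; python3 -m inch '0 0 0 -2 0.2 -3 0;0 0 0 -4 0.4 -6 0;0 0 0 -5 0.5 -9 0;0 0 0 -5 0.5 -9 0'
```

```text
clock: 14.78
tool_pos: [0.5135, -0.0111, 0.1949]
ee_rot: [-180.0, -0.1, 174.5]
contact_force: [-0.1, -0.1, 0.1]
gripper_width: -0.0002
clock: 15.12
tool_pos: [0.5085, -0.0105, 0.1859]
ee_rot: [-180.0, -0.1, 174.5]
contact_force: [-0.8, 0.8, -1.1]
gripper_width: 0.0003
```

```bash
python3 -m inch '0 0 0 -2 0.2 -5 0;0 0 0 -4 0.4 -10 0;0 0 0 -6 0.6 -15 0;0 0 0 -8 0.8 -20 0;0 0 0 -9 1 -25 0;0 0 0 -9.5 1 -28 0;0 0 0 -9.5 1 -28 0';python3 - <<'E'
from h import *
s=bot.state();print(P(s['tool_pos']),s['contact_force'])
im=capture("scene");cv2.imwrite("pics/j_scene.png",im[180:340,275:415].repeat(3,0).repeat(3,1))
E
```

```text
clock: 15.7
tool_pos: [0.4991, -0.0096, 0.1577]
ee_rot: [-180.0, -0.1, 174.5]
contact_force: [0.9, 0.5, -0.2]
gripper_width: 0.0001
[-38.49193658  36.53529158 157.71257629] [ 0.90825355  0.46280445 -0.20254288]
```

View pics/j_scene.png

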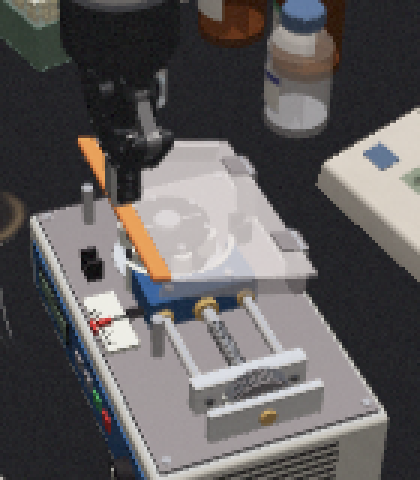

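```bash
python3 -m inch '0 0 0 -2 0.2 -6 0;0 0 0 -3.5 0.4 -12 0;0 0 0 -4.5 0.6 -18 0;0 0 0 -5.5 0.8 -24 0;0 0 0 -6 1 -29 0;0 0 0 -6 1 -32 0;0 0 0 -6 1 -32 0'; python3 -m inch '0 0 0 0 0 -1 0;0 0 0 0 0 -2 0;0 0 0 0 0 -2 0'
```

```text
clock: 16.33
tool_pos: [0.4929, -0.0086, 0.1257]
ee_rot: [-180.0, -0.1, 174.5]
contact_force: [-0.3, 0.2, 1.3]
gripper_width: 0.0003
clock: 16.58
tool_pos: [0.4939, -0.0086, 0.1247]
ee_rot: [180.0, 0.0, 174.5]
contact_force: [-0.1, -0.3, -0.9]
gripper_width: -0.0002
```

```bash
python3 -m inch '0 0 0 0 0 -1 0;0 0 0 0 0 -1.5 0;0 0 0 0 0 -1.5 0'; python3 -m inch '0 0 0 0 0 -1 0;0 0 0 0 0 -1 0;0 0 0 0 0 -1 0'
```

```text
clock: 16.83
tool_pos: [0.4941, -0.0086, 0.1236]
ee_rot: [180.0, 0.0, 174.5]
contact_force: [-1.3, -0.6, 3.0]
gripper_width: -0.0003
clock: 17.08
tool_pos: [0.4941, -0.0086, 0.1235]
ee_rot: [179.9, -0.0, 174.5]
contact_force: [-3.3, 0.3, 9.2]
gripper_width: 0.0003
```

```bash
python3 -m inch '0 0 0 0 0 5 0;0 0 0 0 0 25 0;0 0 0 0 0 55 0;0 0 0 0 0 90 0;0 0 0 0 0 120 0;0 0 0 0 35 140 0;0 0 0 0 70 150 0;0 0 0 0 110 150 0;0 0 0 0 150 150 0;0 0 0 0 190 150 0;0 0 0 0 230 150 0; 0 0 0 0 230 150 0'
python3 - <<'E'
from h import *
look("k",8)
for n in("top","scene"): meas(np.load(f"pics/k_{n}.npy"),n,zr=88.8)
c=[]
for n in("top","scene"):
    im=cv2.imread(f"pics/k_{n}.png"); m=cv2.inRange(cv2.cvtColor(im,cv2.COLOR_BGR2HSV),(8,150,150),(18,255,255))
    c.append(cv2.minAreaRect(max(cv2.findContours(m,0,2)[0],key=cv2.contourArea))[0])
p,e=tri(c[1],c[0]);print("guard edge",P(p),e)
s=bot.state();print(s['clock'],s['tool_pos'],s['contact_force'])
a=cv2.imread("pics/k_scene.png")[180:365,225:425];cv2.imwrite("pics/k_z.png",cv2.resize(a,None,fx=3.2,fy=3.2))
a=cv2.imread("pics/k_top.png")[150:350,160:460];cv2.imwrite("pics/k_tz.png",cv2.resize(a,None,fx=2.6,fy=2.6))
E
python3 m.py acdefghk
```

```text
clock: 18.08
tool_pos: [0.4913, 0.2331, 0.2718]
ee_rot: [179.7, -0.0, 175.4]
contact_force: [-1.2, 1.6, 0.6]
gripper_width: 0.0002
top pointer y -3.58 (dark 27) red y -3.44 (peak 136) diff 0.14
scene pointer y -1.97 (dark 129) red y -1.56 (peak 136) diff 0.40
guard edge [-60.09280306 -27.2512105  177.99029215] 0.011798737710480768
18.8833 [0.49384663 0.22136547 0.27225939] [-0.20089352 -0.01707037 -0.04325923]
top bracket [-16.13 -14.48 -11.02  -8.36  -6.04  -3.84  -3.84  -3.67] tip-bracket [0.05 0.06 0.41 0.31 0.28 0.27 0.28 0.11] mean 0.22 fused tip -3.45
scene bracket [-13.72 -11.93  -8.42  -5.31  -3.18  -0.98  -0.97  -0.96] tip-bracket [-1.09 -0.86 -0.86 -1.16 -0.84 -0.93 -0.99 -0.99] mean -0.96 fused tip -1.93
```

View pics/k_z.png

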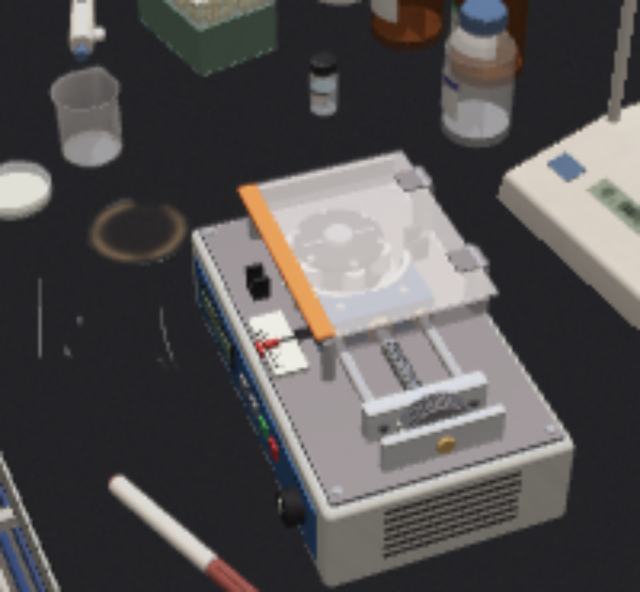

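View pics/k_tz.png

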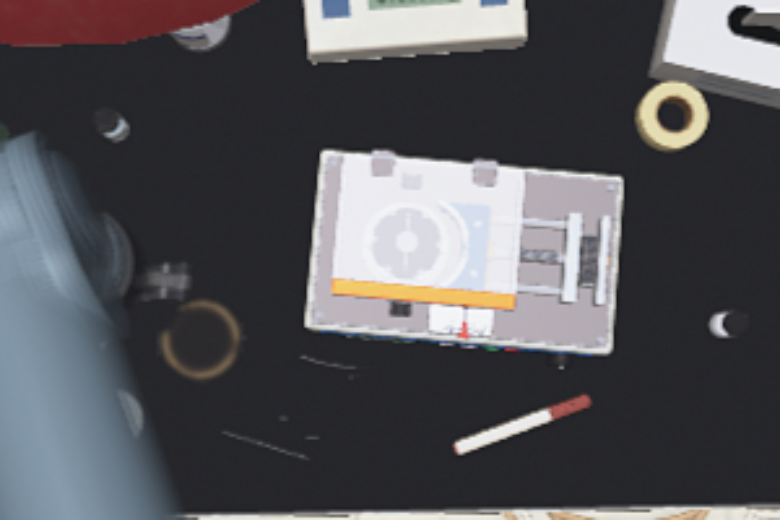

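```bash
python3 - <<'E'
from h import *
c=[]
for n in("top","scene"):
    im=cv2.imread(f"pics/k_{n}.png"); m=cv2.inRange(cv2.cvtColor(im,cv2.COLOR_BGR2HSV),(8,140,150),(26,255,255)); x0=270; m[:, :x0]=0;m[:200]=0
    m[300:]=0;m[:,400:]=0
    ct=max(cv2.findContours(m,0,2)[0],key=cv2.contourArea);c.append(cv2.minAreaRect(ct)[0]);print(n,cv2.boundingRect(ct))
p,e=tri(c[1],c[0]);print("guard edge",P(p),e)
E
```

```text
top (288, 257, 70, 12)
scene (299, 238, 30, 48)
guard edge [-44.93653879  36.33498658 120.20501664] 0.0001443287311942754
```

```bash
python3 -c "
from rig import bot,job
print(bot.state()['contact_force'],bot.state()['joint_velocities'].round(1));print(job.sign_off())"
```

```text
[-0.20089352 -0.01707037 -0.04325923] [-0.   0.1 -0.2 -0.   0.1  0.  -0. ]
the job is handed in; nothing more can be done
None
```

I closed the track until its pointer stood level with the red index, then pushed the guard shut, and handed the job in at about 19 s. I don't know the verdict, as sign-off reports none.

- **Wheel:** I stroked the top of the wheel in several short passes with the shut fingertips. The press was about 8–13 N wherever I read it. The pointer moved about 12.6 mm.
- **Pointer check:** With the arm withdrawn, the remaining offset toward +y was 0.14 mm in the top view and 0.40 mm in the scene view. The two views disagree slightly. The scene figure depends on how high the red tab stands, which I estimated at about 88.8 mm, so I trusted the top view.
- **Guard:** I followed its arc down with light pressure until it stopped, with the fingertip at z 123.5 mm (the stated shut height) and about 9 N. From the images its edge is at (-45, 36, 120) mm in the pump's frame. The expected position was (-45, 37, 123.5) mm, so x and y fit. The height reads 3 mm low, roughly the error I had at the start.
- **A check that failed first:** My first colour-mask fix on the guard edge after shutting gave a meaningless point. I corrected the mask, and the figure above is the corrected one.
- **Surroundings:** In the last pictures the arm touches nothing. The bystanders I could see look undisturbed by eye; I did not measure them.

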